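Dry the pumice block on the three-pip programme

TASK

Start a drying run for the pumice block: take it from the lower tier of the clear organizer and set it down (do not drop it) flat on the slatted rack of the white dryer, inside the rim. Then turn the dryer's selector knob until its nose points at the mark with three pips and it rests in that detent, and only after that press the dryer's start button fully in and let it come back up. Leave all the other things where they are.

Things in the scene. Friction and masses are not known exactly. Their poses are not given: they have to be found in the camera images.
- dryer: White box dryer, 200 (x) x 280 mm (y), fixed, on the left or right, turned up to 15 deg. Origin: centre of underside; +x away from robot at yaw 0. +y half: slatted rack 150 x 120 mm sunk 12 mm below a rim 74 mm high. -y half: deck 70 mm high, black selector knob at (-45, -72) mm, round start button at (62, -72). On the knob's +x side four marks: radial rows of 1, 2, 3, 4 black pips, clockwise.
- rack (a point): Centre of the rack's slats, on their top face (62 mm above the shelf); axes as the dryer's. The rim stands 12 mm above it, its inner faces 75 mm away in x and 60 mm in y.
- selector_grip (a point): On the selector knob's vertical axis, halfway up its grip bar (87.5 mm above the shelf); turns with the knob, +x points along the bar to the pointed nose (white line on top). Black bar 48 mm long, 11 mm wide, its top 11 mm above this point; below it a 50 mm disc whose face is 11 mm below this point. Grip the bar across its width from above, firmly (about 30 N).
- selector (a joint): Selector angle, rad; grows clockwise seen from above. Detents: 0 = one pip, 0.65 = two, 1.3 = THREE pips (wanted), 1.95 = four; stops just beyond 0 and 1.95. The nose points along the dryer's +x at 0.975. A spring (up to 0.1 N m) pulls it into the nearest detent when let go. Starts in the one-pip or two-pip detent.
- mark3 (a point): First pip of the three-pip mark, on the deck, 36 mm from the knob's axis; the nose must point at it (pips 5 mm across, 7.5 mm apart).
- start_top (a point): Centre of the top face of the round grey start button (26 mm across) on the dryer's deck; it moves down with the button.
- start (a joint): How far the start button is pressed, in m: 0 out, 0.006 fully in, sprung back, about 5 N when fully in.
- organizer: Clear acrylic stepped organizer, 260 mm deep (x) x 250 mm wide (y), fixed. Origin: centre of its underside, +x away from the robot at yaw 0. Lower tier: floor 5 mm thick, front and side lips 17 mm high, open above for x from -126 to 26 mm. Upper tier: x from 26 to 130 mm, floor top at 100 mm, lips to 115 mm.
- pumice: Grey-green pumice block, 85 mm (x) x 45 mm (y) x 32 mm (z) with rounded edges, 70 to 140 g; origin: centre of its underside. It lies flat in the front of the lower tier, in the half at the organizer's -y side, its length roughly along the organizer's x. The only plain block there.
- grout_brush: Bystander: orange grout brush, 155 mm x 22 mm x 39 mm, lying in the lower tier beside the pumice (organizer's +y side). Origin: underside, near its middle.
- soap_dish: Bystander: white ceramic soap dish 75 x 105 x 22 mm on the upper tier. Origin: centre of its underside.
- pump_bottle: Bystander: closed white pump dispenser, 62 mm across, 133 mm tall, on the upper tier (its press head is not the start button). Origin: centre of its underside.
- jar: Bystander: jar 60 mm across, 75 mm tall, on the shelf towards the far side. Origin: centre of its underside.
- tape_roll: Bystander: roll of paper tape lying flat, 84 mm across, 30 mm tall, towards the far side. Origin: centre of its underside.
- tin: Bystander: tin 72 mm across, 85 mm tall, towards the far side. Origin: centre of its underside.
- scraper: Bystander: flat scraper 190 mm long, 75 mm wide at the blade, 18 mm tall, lying to the left of the other things. Origin: underside, where the handle meets the blade's shank.
Things that resemble listed ones, but are neither listed nor needed, are in the scene too. There is more than one size of the pumice; the job needs the smallest.

How it is judged (in metres and radians):
On the way, in this order (a step that is already met when the one before it is completed fails the run):
1. the pumice lies flat on the rack inside the rim, let go (x of pumice in the frame of rack between -0.055 and 0.055 m and y of pumice in the frame of rack between -0.04 and 0.04 m and z of pumice in the frame of rack between -0.004 and 0.004 m and angle between pumice's own z axis and vertical below 0.12 rad and linear speed of pumice below 0.02 m/s and contact force between the fingers and pumice below 0.05 N), for 0.2 s.
2. the selector rests at the three-pip mark (value of joint selector between 1.2 and 1.4 rad), for 0.3 s.
3. the start button is pressed fully in (value of joint start above 0.0045 m), for 0.02 s.
At the end, for the whole second after the job is handed in: The pumice lies still and flat on the slats inside the rim (4 mm, 0.12 rad); the selector is within 0.10 rad of the three-pip detent; the start button, pressed over 4.5 mm with the selector there, is out again (under 1.5 mm); no bystander has moved 30 mm (all of step 2 and x of pumice in the frame of rack between -0.055 and 0.055 m and y of pumice in the frame of rack between -0.04 and 0.04 m and z of pumice in the frame of rack between -0.004 and 0.004 m and angle between pumice's own z axis and vertical below 0.12 rad and linear speed of pumice below 0.02 m/s and value of joint start below 0.0015 m); the robot touches nothing.
It fails at once if the start button pressed while the selector is not at the three-pip mark (value of joint start above 0.0035 m and not (value of joint selector between 1.2 and 1.4 rad)).
It fails at once if the pumice dropped (falling free faster than 0.9 m/s, some 4 cm of fall) (linear speed of pumice above 0.9 m/s and contact force between the fingers and pumice below 0.05 N).
It fails at once if a bystander moved by more than 30 mm (distance of any of grout_brush, soap_dish, pump_bottle, jar, tape_roll, tin, scraper from where it was at the start of the episode above 0.03 m).
It also fails if it takes over 67 s, if anything falls off the work surface, if the arm or the gripper's body presses on something with over 40 N, if the wrist force passes 120 N, or if a joint passes its speed limit or range.

ROBOT

A 7-joint arm with a two-finger parallel gripper is mounted at the origin on the work surface. World frame = base frame: x ahead of the robot, y to its left, z up, the work surface at z = 0. Lengths are in m, angles in degrees, forces in N, time in s.
With the tool pointing down it reaches from about 0.425 to 0.875 m from the base axis. Payload 8.4 kg.
Tool frame: the origin (TCP) lies where the fingers leave the gripper's body, on its centre line; the fingertips stand 73 mm ahead of it and the grasp point (between the pads) lies 54 mm ahead of it; z points along the fingers, y is the line along which they close (so a half turn about z gives the same grasp; the last joint's range is limited). The gripper opens to 85 mm and grips with 20 to 120 N. Pads are 22 mm wide; open, the fingers measure 114 mm over their backs; the gripper's body (76 mm by 85 mm) begins 54 mm behind the grasp point. The pads swing forward as they close: fully open they stand 13 mm farther back than shut.
Start: joints at [70.119, 19.091, 2.286, 83.961, -0.768, 76.965, -3.352], TCP at [0.159, -0.63, 0.304] pointing down, gripper open.
Joint ranges: [-147.57, 147.57], [-21.85, 119.76], [-74.77, 79.35], [14.55, 137.4], [-85.83, 265.84], [4.83, 119.75], [-152.11, 152.11]. Speed limits (degrees/s): [127.2, 127.2, 159.86, 159.86, 180, 180, 180].

INTERFACE

Orientations are given as [roll, pitch, yaw] about the fixed x, y, z axes, in that order (R = Rz(yaw) Ry(pitch) Rx(roll)).
In Python, from workcell import manip gives the robot as it stands. The module is installed in compiled form; this text tells all that it offers. Calls block until the motion is done:
- manip.reach(position, orientation): joint-space move of the TCP to a pose.
- manip.movel(position, rot=None, velocity=0.15): straight line of the TCP; rot=None keeps the orientation; velocity is the mean speed in m/s.
- manip.move_joints(angles): joint-space move.
- manip.command_gripper(opening): finger opening in m; the grip force is fixed at half the most; returns when the fingers have stopped.
- manip.sleep(seconds).
- manip.inverse_kinematics(position, orientation): joint angles nearest the present ones, or None.
- manip.grab_frame(name): name is "side" or "top" or "wrist"; returns a dict with "image" (480x640x3 uint8, red, green, blue), "depth" (480x640 float32, m along the optical axis (not along the pixel's ray), 0 where there is no reading), "K" (3x3 intrinsics, pixels), "eye" and "orientation" of the camera in the world. Camera axes: x right, y down, z forward; pixel columns grow to the right and rows downward; lengths in m; the calibration is good to about 2 mm. The wrist camera is an equidistant fisheye: a pixel r from the principal point sees the ray r / f radians off the axis. A picture is of the moment at which its call begins.
A pose or a line that the arm cannot do raises manip.PlanningError and nothing moves.
- manip.finish_job(): hands the job in; it is judged then, once.
Readings, each from a call of its own:
- manip.current_t(): time.
- manip.current_joints(): joint angles.
- manip.current_qvel(): joint speeds.
- manip.current_tau(): joint torques, N m.
- manip.current_position(): TCP position.
- manip.current_eef_rot(): TCP orientation.
- manip.current_ft_force(): force on the tool from outside, world axes, zero at the start.
- manip.current_moment(): the same for the moment, N m.
- manip.current_grip_width(): finger opening in m.
- manip.current_grip_force(): force on a finger pad.
Only numpy, scipy, OpenCV 4.12 (cv2) and the standard library are available. Lean on these libraries where they do the work, as an engineer would, in place of code of your own. Each camera call takes 0.05 s, during which the arm holds its last target. There are 200 camera calls.

## Working session

There is one attempt and no reset: what is moved stays moved. The work goes in short steps, each a Python script; the robot and the scene stay as the last script left them, time stands still between calls to the robot, and variables do not carry over. Pictures are saved under pics/ and viewed, at most 10 in all, crops included, and the job is handed in when it is done.

```bash
mkdir -p pics
cat > h.py <<'E'
import numpy as np, cv2
from workcell import manip as m
from scipy.spatial.transform import Rotation as R
def grab(n):
    f=m.grab_frame(n); np.savez(f'{n}.npz',**{k:np.asarray(v) for k,v in f.items()}); return f
def load(n): return dict(np.load(f'{n}.npz'))
def rot(f):
    o=np.array(f['orientation']); return o if o.shape==(3,3) else R.from_euler('xyz',o,degrees=True).as_matrix()
def ray(f,u,v,fish=False):
    K=f['K']; x=(np.asarray(u,float)-K[0,2])/K[0,0]; y=(np.asarray(v,float)-K[1,2])/K[1,1]
    if fish:
        r=np.hypot(x,y)+1e-12; d=np.stack([np.sin(r)*x/r,np.sin(r)*y/r,np.cos(r)],-1)
    else: d=np.stack([x,y,np.ones_like(x)],-1)
    return d@rot(f).T
def onz(f,u,v,z,fish=False):
    d=ray(f,u,v,fish); e=np.array(f['eye']); return e+d*((z-e[2])/d[...,2])[...,None]
def cloud(f):
    v,u=np.mgrid[0:480,0:640]; return np.array(f['eye'])+ray(f,u,v)*f['depth'][...,None]
def save(n,im): cv2.imwrite(f'pics/{n}.png',cv2.cvtColor(im,cv2.COLOR_RGB2BGR))
E
python3 - <<'E'
from h import *
for n in ('top','side'):
    f=grab(n); save(n,f['image']); print(n,f['eye'],f['orientation'],f['K'])
print(m.current_position(),m.current_eef_rot(),m.current_t())
E
```

```text
top [0.25503857 0.02215334 1.51246686] [-167.66421882    0.17374315  -90.96610775] [[623.49492468   0.         315.73138156]
 [  0.         623.49492468 240.35269379]
 [  0.           0.           1.        ]]
side [0.30453695 0.86406029 0.85593329] [-132.49291982   -0.25929891 -162.20825103] [[487.71183497   0.         318.68471616]
 [  0.         487.71183497 238.56050885]
 [  0.           0.           1.        ]]
[ 0.15933583 -0.62984932  0.30311104] [-1.79915857e+02  5.63708738e-03  1.41964560e+01] 0.1
```

View pics/top.png

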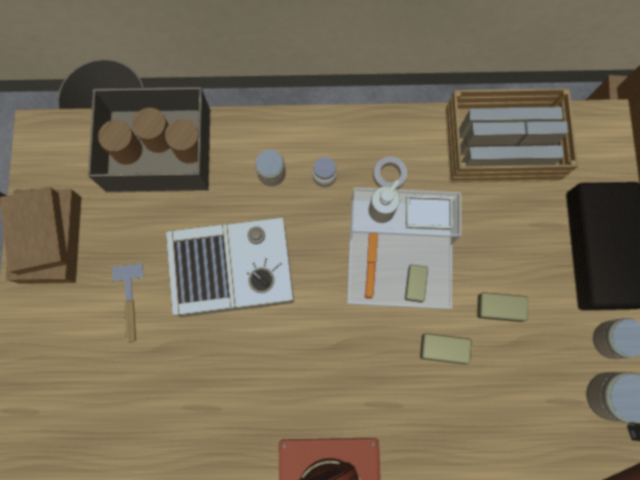

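View pics/side.png

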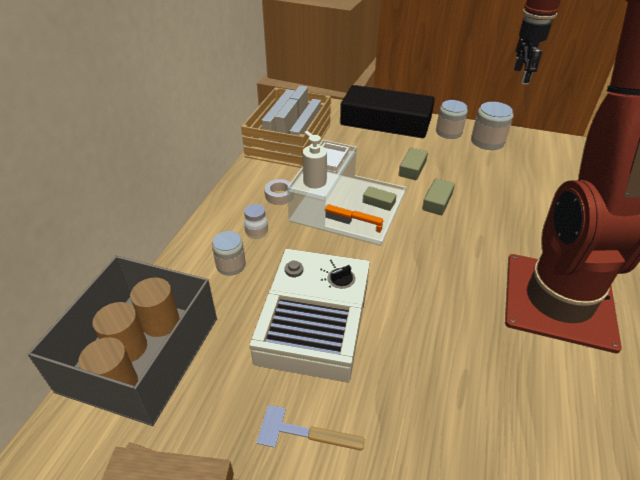

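The top view shows three grey-green blocks: (417,283) in the organizer's lower tier on its -y side, and (503,307) and (446,348), which lie on the shelf and look larger. I choose (417,283). The pump head at (386,198) is not the start button. The dryer is on the left, with its knob at (262,279) and its button at (256,234).

```bash
cat > meas.py <<'E'
from h import *
f=load('top'); im=f['image']; P=cloud(f); hsv=cv2.cvtColor(im,cv2.COLOR_RGB2HSV)
def rect(pts):
    (c,s,a)=cv2.minAreaRect((pts[:,:2]*1000).astype(np.float32)); return np.round(c,1),np.round(s,1),round(a,1)
# pumices
roi=np.zeros((480,640),bool); roi[255:370,395:535]=1
mk=(roi&(hsv[...,0]>22)&(hsv[...,0]<45)&(hsv[...,1]>60)&(P[...,2]>.02)).astype(np.uint8)
n,l,st,c=cv2.connectedComponentsWithStats(mk)
for i in range(1,n):
    if st[i,4]>150:
        v,u=np.where(l==i); z=np.median(P[l==i][:,2]); q=onz(f,u,v,z); print('block',c[i],z,rect(q),q[:,:2].mean(0))
# dryer: points 60..85 mm high in region
roi[:]=0; roi[200:330,150:305]=1
mk=(roi&(P[...,2]>.05)&(P[...,2]<.12)).astype(np.uint8)
n,l,st,c=cv2.connectedComponentsWithStats(mk); i=1+st[1:,4].argmax()
v,u=np.where(l==i); q=onz(f,u,v,.072); print('dryer',rect(q),st[i]); 
b,s,a=cv2.minAreaRect((q[:,:2]*1000).astype(np.float32)); print(cv2.boxPoints((b,s,a)))
big=lambda f,x0,x1,y0,y1,k:cv2.resize(f['image'][y0:y1,x0:x1],None,fx=k,fy=k,interpolation=cv2.INTER_CUBIC)
A=big(f,225,305,215,305,4); B=big(f,395,535,255,370,3); S=big(load('side'),255,385,245,380,3)
H=max(x.shape[0] for x in (A,S)); W=A.shape[1]+S.shape[1]
C=np.zeros((405,320+420+0+0,3),np.uint8); C[:A.shape[0],:320]=A; C[:345,320:740]=B
save('crop',C)
E
python3 meas.py
```

```text
block [506.99271403 306.66666667] 0.04136994820597106 (array([ 409. , -417.1]), array([118. ,  61.3]), 83.9) [ 0.40889435 -0.42705065]
block [444.91981132 348.97641509] 0.039455511929301856 (array([ 314.6, -276.5]), array([115.2,  59.9]), 82.0) [ 0.31318774 -0.2751561 ]
dryer (array([513.2, 227.1]), array([203. , 280.5]), 6.3) [  166   218   127    98 10104]
[[396.86584 355.24396]
 [427.7656   76.49628]
 [629.5115   98.86023]
 [598.6117  377.6079 ]]
```

View pics/crop.png

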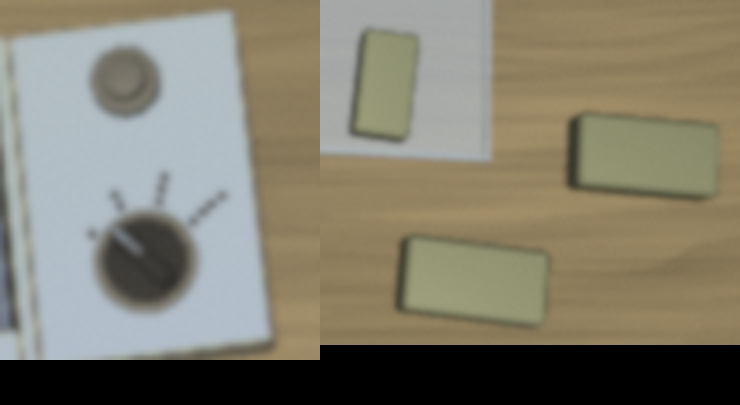

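The crop shows the organizer block at about (417,283), clearly smaller than the two loose ones, which measure 118x61 mm. The dryer fit is 203x280 mm at yaw 6.3°, matching the given size. The knob nose points up-left at an angle I can't yet assign to a detent, so I'll check it from close by.

Run:
```python
from h import *
f=load('top'); im=f['image']; hsv=cv2.cvtColor(im,cv2.COLOR_RGB2HSV)
print(hsv[283,417],hsv[283,435],hsv[307,503], cloud(f)[283,417])
roi=np.zeros((480,640),bool); roi[258:306,400:436]=1
mk=(roi&(hsv[...,1]>45)).astype(np.uint8)
n,l,st,c=cv2.connectedComponentsWithStats(mk); i=1+st[1:,4].argmax()
v,u=np.where(l==i); q=onz(f,u,v,.037)[:,:2]*1000
print(c[i],st[i],cv2.minAreaRect(q.astype(np.float32)),q.mean(0))
c=(q.mean(0)/1000)
m.reach([c[0],c[1],.26],[180,0,0]); m.command_gripper(.07)
g=grab('wrist'); save('w1',g['image']); print(g['eye'],g['orientation'],g['K'][0],m.current_t(),m.current_position(),m.current_eef_rot())
```

```text
[ 32  56 149] [ 50   5 170] [ 32  58 145] [ 0.46872886 -0.21786558  0.04148785]
[416.1928934  283.04399323] [406 266  21  35 591] ((469.7593078613281, -216.61453247070312), (41.77865219116211, 81.75759887695312), 80.6408920288086) [ 469.38586734 -216.67867276]
[ 0.54118053 -0.21819382  0.32929543] [ 1.63569105e+02 -7.18377567e-02 -9.00015006e+01] [371.64829954   0.         325.05369634] 2.3333 [ 0.46930154 -0.21695455  0.25998248] [-1.79998501e+02  2.62264157e-03 -2.77447569e-02]
```

View pics/w1.png

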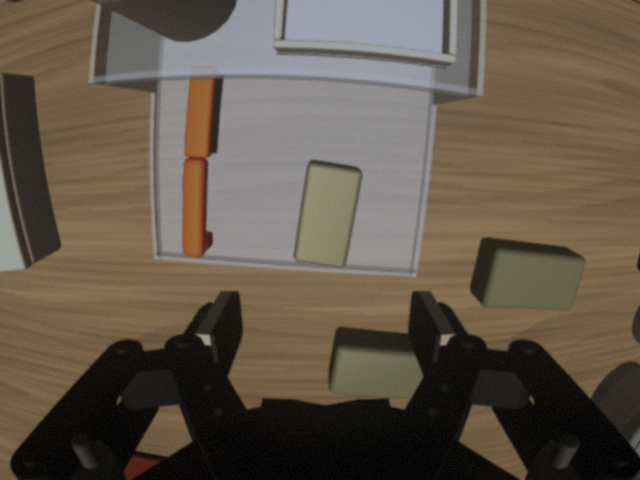

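The wrist view shows the pumice at about (328,214), its far end leaning right. The brush at (200,165) leaves enough room for the open fingers. I'll refine the pumice position from this view and then grasp.

Run:
```python
from h import *
g=load('wrist'); hsv=cv2.cvtColor(g['image'],cv2.COLOR_RGB2HSV)
mk=(hsv[...,1]>50)&(hsv[...,0]>20)&(hsv[...,0]<45); roi=np.zeros_like(mk); roi[150:275,285:375]=1
mk=cv2.morphologyEx((mk&roi).astype(np.uint8),cv2.MORPH_OPEN,np.ones((3,3)))
n,l,st,c=cv2.connectedComponentsWithStats(mk); i=1+st[1:,4].argmax()
v,u=np.where(l==i); q=onz(g,u,v,.037,True)[:,:2]
(b,s,a)=cv2.minAreaRect((q*1000).astype(np.float32)); print(c[i],st[i],b,s,a)
yaw=a if s[0]>s[1] else a-90
c=np.array(b)/1000*.5+np.array([.4698,-.2166])*.5
print(yaw,c)
assert abs(yaw+9)<6 and np.linalg.norm(np.array(b)/1000-[.4698,-.2166])<.008
m.reach([c[0],c[1],.16],[180,0,yaw]); m.movel([c[0],c[1],.084],velocity=.1)
print('ft',m.current_ft_force()); m.command_gripper(0.0)
print(m.current_grip_width(),m.current_grip_force(),m.current_position(),m.current_ft_force())
```

```text
[326.79158317 214.74428858] [ 295  163   65  104 4990] (472.1028747558594, -219.9445343017578) (42.005714416503906, 82.04878234863281) 80.47044372558594
-9.529556274414062 [ 0.47095144 -0.21827227]
ft [ 0.4227592   0.51854255 -0.6083731 ]
0.043888390391065756 62.12685942649841 [ 0.47150026 -0.21847756  0.08493754] [-0.06657539  0.7474454   6.7103833 ]
```

Run:
```python
from h import *
f=load('top'); im=f['image']; roi=np.zeros((480,640),bool); roi[230:308,170:232]=1
mk=(roi&(im.max(2)<90)).astype(np.uint8); v,u=np.where(mk)
q=onz(f,u,v,.062)[:,:2]*1000; b,s,a=cv2.minAreaRect(q.astype(np.float32)); print(b,s,a)
y=np.deg2rad(6.3); D=lambda p:np.array([.5132,.2271])+np.array([[np.cos(y),-np.sin(y)],[np.sin(y),np.cos(y)]])@p
print('rack pred',D([0,.070]),'knob',D([-.045,-.072]),'btn',D([.062,-.072]))
p=m.current_position(); m.movel([p[0],p[1],.30],velocity=.2)
print(m.current_grip_width(),m.current_grip_force(),m.current_ft_force())
m.movel([.45,0,.30],velocity=.25)
r=D([0,.070]); m.reach([r[0],r[1],.28],[180,0,6.3])
print(m.current_position(),m.current_eef_rot(),m.current_t(),m.current_grip_width())
g=grab('wrist'); save('w2',g['image'])
```

```text
(508.50311279296875, 293.8459167480469) (145.44496154785156, 116.81266021728516) 6.27131462097168
rack pred [0.5055186  0.29667727] knob [0.47637263 0.15059677] btn [0.58272645 0.16233834]
0.043750384578157664 61.247044801712036 [-0.03645028 -0.21782059 -1.69120236]
[0.50635872 0.2946816  0.27979468] [1.79919185e+02 8.96775671e-03 6.14238736e+00] 7.4917 0.04374728231668486
```

View pics/w2.png

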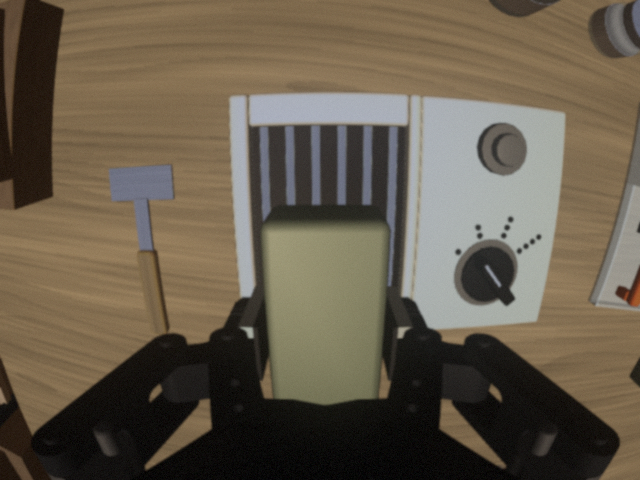

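The pumice is held, with its far face at about (325,215), above the slats. The rack fit of 145x117 mm agrees with the prediction within 3 mm. I'll lower it and release.

Run:
```python
from h import *
r=[.507,.295]
m.movel([*r,.156],[180,0,6.3],velocity=.12); f0=m.current_ft_force()[2]
z=.150
while z>.134:
    m.movel([*r,z],velocity=.04); F=m.current_ft_force()
    print(round(z,4),m.current_position()[2],np.round(F,1))
    if F[2]-f0>3: break
    z-=.002
m.command_gripper(.06); m.sleep(.2); print(m.current_grip_width(),m.current_ft_force())
m.movel([*r,.24],velocity=.12)
# look from above dryer: TCP such that the wrist cam sees knob + rack
m.reach([.40,.21,.26],[180,0,6.3]); g=grab('wrist'); save('w3',g['image']); print(g['eye'],g['orientation'],m.current_t())
```

```text
0.15 0.14987834312214032 [-0.7  0.1 -1.7]
0.148 0.14792068407976222 [ 0.5  0.7 -1.2]
0.146 0.1458557123378895 [ 0.6 -0.4 -1.4]
0.144 0.14381167477996373 [-0.1 -0.4 -1.7]
0.142 0.14204154920535478 [ 0.1 -0.1 -0.8]
0.14 0.14192490998338833 [-8.5 -4.6 20. ]
0.05977606643332165 [1.07527043 0.19633884 0.24554214]
[0.4714932  0.21624057 0.32930411] [ 1.63605276e+02 -1.24404381e-01 -8.37261039e+01] 12.4167
```

View pics/w3.png

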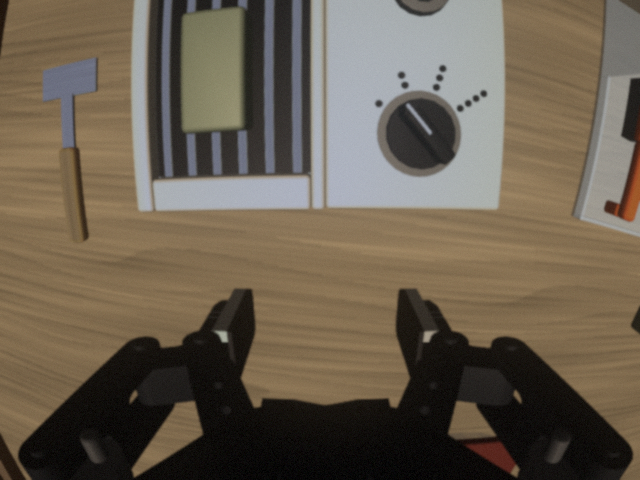

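The view shows the pumice lying flat on the slats near (214,70), the knob at (419,133) and its white line at (419,117). I'll compute the angles and positions from this view.

Run:
```python
from h import *
g=load('wrist'); im=g['image']; hsv=cv2.cvtColor(im,cv2.COLOR_RGB2HSV)
def comp(mk): 
    n,l,st,c=cv2.connectedComponentsWithStats(mk.astype(np.uint8)); return n,l,st,c
box=lambda y0,y1,x0,x1:np.pad(np.ones((y1-y0,x1-x0),bool),((y0,480-y1),(x0,640-x1)))
mk=box(2,140,170,260)&(hsv[...,1]>50)&(hsv[...,0]>20)&(hsv[...,0]<45)&(hsv[...,2]>90)
n,l,st,c=comp(mk); i=1+st[1:,4].argmax(); v,u=np.where(l==i)
print('pumice',st[i],cv2.minAreaRect((onz(g,u,v,.094,True)[:,:2]*1000).astype(np.float32)))
v,u=np.where(box(5,170,150,315)&(im.max(2)<60)); print('rack',cv2.minAreaRect((onz(g,u,v,.062,True)[:,:2]*1000).astype(np.float32)))
n,l,st,c=comp(box(60,115,370,495)&(im.max(2)<95))
print('pips')
for i in range(1,n):
    if 6<st[i,4]<80: print(np.round(c[i]),st[i,4],np.round(onz(g,c[i,0],c[i,1],.070,True)[:2]*1000,1))
reg=box(88,180,372,465)
dk=reg&(im.max(2)<150); n,l,st,c=comp(dk); i=1+st[1:,4].argmax(); v,u=np.where(l==i); q=onz(g,u,v,.0765,True)[:,:2]*1000
print('disc',st[i],cv2.minEnclosingCircle(q.astype(np.float32)))
wl=box(95,140,398,440)&(im.max(2)>100); n,l,st,c=comp(wl)
for i in range(1,n):
    if st[i,4]>10:
        v,u=np.where(l==i); q=(onz(g,u,v,.0985,True)[:,:2]*1000).astype(np.float32); d=cv2.fitLine(q,2,0,.01,.01).ravel(); print('line',st[i],d,np.rad2deg(np.arctan2(d[1],d[0])),q.min(0),q.max(0))
save('knob',cv2.resize(im[50:190,350:510],None,fx=5,fy=4.28,interpolation=cv2.INTER_CUBIC)[:600])
```

```text
pumice [ 181    8   62  124 7167] ((506.4047546386719, 293.21484375), (81.09774017333984, 41.52119827270508), 6.748581409454346)
rack ((503.1035461425781, 292.60418701171875), (134.24916076660156, 122.4962387084961), 5.853370189666748)
pips
[442.  68.] 25 [528.3 138.5]
[401.  75.] 24 [517.8 167.8]
[439.  78.] 28 [520.8 140.1]
[405.  85.] 27 [510.9 164.5]
[436.  87.] 26 [513.4 141.8]
[483.  93.] 25 [516.3 104.9]
[476.  98.] 25 [511.5 110.5]
[378. 103.] 26 [495.2 181.2]
[468. 103.] 24 [506.5 116.3]
[460. 108.] 24 [501.7 122. ]
disc [ 377   90   85   87 5681] ((478.166259765625, 150.89988708496094), 30.392194747924805)
line [398  95  42  10 200] [ 1.9245361e-01 -9.8130608e-01  5.0005789e+02  1.6112852e+02] -78.903984 [493.8106  146.67406] [504.05835 173.55405]
line [406 103  26  32 167] [  0.67649555   0.73644674 486.86356    158.69846   ] 47.429607 [478.11688 149.42802] [495.45026 167.8587 ]
```

View pics/knob.png

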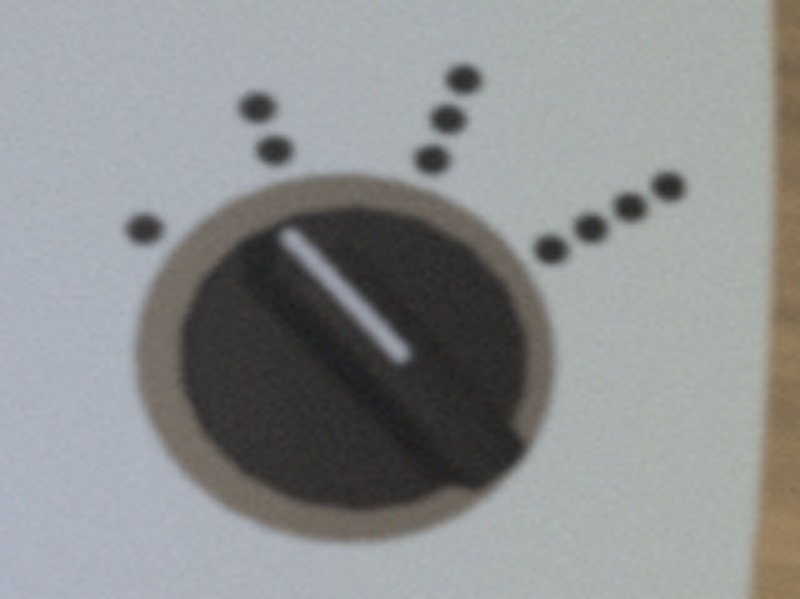

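The close crop shows the four pip rows, and their axis fits agree within 0.3 mm at (0.478, 0.1495). The bar is at 47.3° world, between the one- and two-pip marks, and the three-pip direction is about -12.8°. The pumice is centred in the rack, so next I grip the bar, feeling for the disc first.

```bash
cat > turn.py <<'E'
from h import *
import sys
a0,a1=float(sys.argv[1]),float(sys.argv[2]); k=[.478,.1497]
for a in np.linspace(a0,a1,7): assert m.inverse_kinematics([*k,.165],[180,0,a]) is not None
m.reach([*k,.23],[180,0,a0]); m.command_gripper(.03)
m.movel([*k,.172],velocity=.12); f0=m.current_ft_force(); z=.170
while z>=.152:
    m.movel([*k,z],velocity=.04); F=m.current_ft_force()-f0
    if F[2]>3: break
    z-=.002
print('contact z',z,np.round(F,1))
m.movel([*k,z+.005],velocity=.04); m.command_gripper(0.)
print('grip',m.current_grip_width(),m.current_grip_force(),np.round(m.current_ft_force(),1),m.current_joints()[6])
for a in np.linspace(a0,a1,9)[1:]:
    m.movel([*k,z+.005],[180,0,a]); print(round(a,1),np.round(m.current_ft_force(),1),np.round(m.current_moment(),2))
m.sleep(.2); print(m.current_eef_rot(),m.current_t())
E
python3 turn.py 47.3 -12.8
```

```text
contact z 0.15 [ 0.1  0.1 -0.1]
grip 0.009564310904289745 59.18772876262665 [-2.4 -0.8  5.7] -75.99274393053935
39.8 [-3.3  0.1  6.1] [ 0.07  0.74 -0.05]
32.3 [-3.6  0.   5.2] [ 0.15  0.79 -0.03]
24.8 [-3.7  1.7  5.9] [ 0.2   0.86 -0.01]
17.2 [-4.5  2.2  5.8] [0.23 0.82 0.02]
9.7 [-3.8  2.1  4.9] [ 0.38  0.9  -0.05]
2.2 [-4.3  1.1  5.4] [ 0.4   0.84 -0.06]
-5.3 [-2.7  2.3  5.7] [ 0.49  0.86 -0.02]
-12.8 [-4.1  3.7  5.8] [0.72 0.98 0.07]
[-1.79963964e+02  4.05042156e-02 -1.25791665e+01] 19.7417
```

```bash
cat > look.py <<'E'
from h import *
import sys
p=m.current_position(); m.command_gripper(.03); m.movel([p[0],p[1],.23],velocity=.12)
m.reach([.40,.19,.26],[180,0,6.3]); g=grab('wrist'); im=g['image']
c0=np.array([.478,.1497])
v,u=np.mgrid[0:480,0:640]; 
q=onz(g,u,v,.0985,True)[...,:2]*1000; d=np.hypot(q[...,0]-478,q[...,1]-149.7)
wl=((d<21)&(im.max(2)>100)&(v<300)).astype(np.uint8)
n,l,st,c=cv2.connectedComponentsWithStats(wl)
for i in range(1,n):
    if st[i,4]>30:
        pts=q[l==i].astype(np.float32); e=cv2.fitLine(pts,2,0,.01,.01).ravel(); o=pts.mean(0)-[478,149.7]
        print('line',st[i],np.rad2deg(np.arctan2(e[1],e[0])),'from axis',np.rad2deg(np.arctan2(o[1],o[0])),np.round(o,1))
save(sys.argv[1],cv2.resize(im[0:240,300:560],None,fx=2.5,fy=2.5)); print(m.current_t())
E
python3 look.py k2
```

```text
line [401  98  14  31 139] -12.287658 from axis -15.031377491348096 [10.6 -2.9]
line [418 104  16  54 125] 4.754107 from axis -84.78324600034993 [  1.6 -17.9]
21.3583
```

View pics/k2.png

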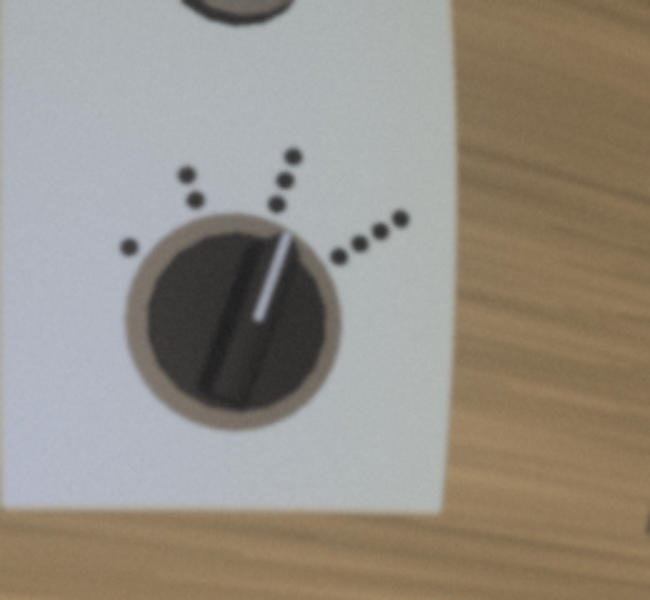

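The line is at -12.3°, on the three-pip mark and at rest after release. Next is the start button, predicted at (0.584, 0.161).

Run:
```python
from h import *
f=load('top'); print(onz(f,256.2,235,.082)[:2])
b=[.584,.161]
m.reach([*b,.23],[180,0,6.3]); m.command_gripper(0.); m.movel([*b,.185],velocity=.12); m.sleep(.2); f0=m.current_ft_force(); z=.182
while z>.140:
    m.movel([*b,z],velocity=.05); F=m.current_ft_force()-f0
    if F[2]>.8: print(round(z,4),round(m.current_position()[2],4),np.round(F,1))
    if F[2]>12: break
    z-=.0015
m.sleep(.2); m.movel([*b,.23],velocity=.12); print(m.current_t(),m.current_ft_force())
```

```text
[0.5832463  0.16109184]
0.1805 0.1804 [-1.3 -0.2  0.8]
0.1775 0.1774 [-0.9 -0.5  1. ]
0.164 0.1641 [-0.6 -0.6  1.2]
0.1625 0.1626 [-1.2 -0.6  2.7]
0.161 0.1611 [ 1.1 -0.3  3.5]
0.1595 0.1596 [-0.1 -0.3  4.9]
0.158 0.1587 [-2.  -1.2  9.8]
0.1565 0.1585 [-7.3 -2.9 21.8]
28.725 [ 0.56510106  0.10522359 -0.93252338]
```

The button travelled about 6 mm to its hard stop, with about 5 N just before it. One last check of the knob and pumice before handing in.

Run:
```python
from h import *
m.reach([.40,.20,.28],[180,0,6.3]); g=grab('wrist'); save('end',g['image']); f=grab('top')
print(m.current_t(),m.current_ft_force()); P=cloud(f); print('button z',np.round(np.median(P[232:238,254:259,2]),4),'before',np.round(np.median(cloud(load('top'))[232:238,254:259,2]),4))
```

```text
29.625 [0.20119922 0.20135605 0.79924926]
button z 0.0927 before 0.0927
```

View pics/end.png

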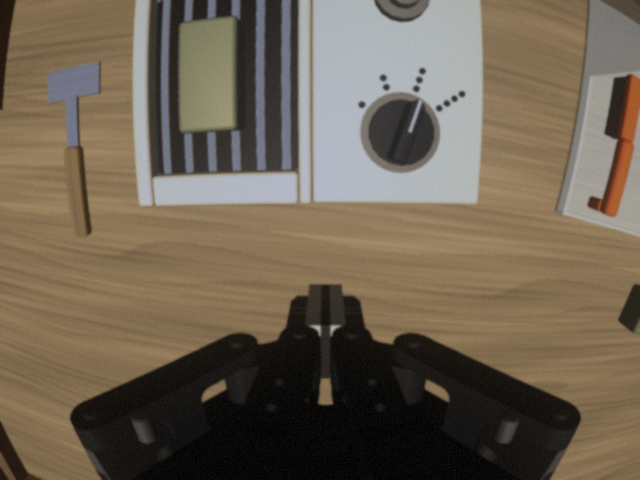

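The pumice is flat on the slats at (209,74), the knob nose at (416,113) points at three pips, and the button is out at (402,5). The button's height of 0.093 m matches the height where contact began. The gripper is clear of everything.

```bash
python3 -c "
from h import *
print(m.finish_job())"
```

```text
the job is handed in; nothing more can be done
None
```

I handed the job in at about 30 s with the smallest pumice flat on the rack, the selector at three pips, and the start button pressed fully and back out; the hand-in call returned no verdict.

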